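# Eject a plug-in relay and hold a test probe on its coil contact

### The job

The relay on the sloped wiring board does not pull in, so its coil contact has to be probed: push the socket's spring ejector key fully down so that the relay rises out of the socket, lift the relay out, and set it down (not drop it) in the open parts tray. Then take the spring-tipped test probe out of its holder and put its tip lightly on the round contact at the bottom of the empty socket, with the probe square to the sloped board and the spring tip pushed in about halfway. Finish while still holding the probe there, gripped and steady, and leave the tools and parts lying about undisturbed.

Things in the scene. Friction and masses are not known exactly. Their poses are not given: they have to be found in the camera images.
- board: Wiring board: aluminium plate 190 x 240 mm, sloping 15 degrees, low edge to the robot, fixed. Origin on the bench under the plate's centre; z up, x level towards the high edge, y to the left. Carries a terminal row along its high half (from 50 mm upslope of the socket's centre) and, beside the socket on the lower rail, slim modules; all are at least 5 mm lower than the socket's top.
- socket: Black relay socket fixed on the board, 36 mm wide. Origin: centre of its well's mouth, level with its flat top; z out of the board (15 degrees off vertical, leaning to the robot), x up the slope, y left. Well 29.6 (x) x 21.6 (y) mm, relay's seat 28.5 mm deep. Copper springs in the walls at y = -10 and +10 mm, near the mouth, grip the relay and keep it at the height it is pushed to.
- ejector (a joint): Spring ejector key, a grey 18 x 18 mm pad standing 13 mm above the socket's top at the low end of the well. 0 = up, grows as it is pressed along -z of the socket; stop at 0.010 m. Takes 2.5 N at first, 5 N at the stop, and 1 to 4 N more to lift the relay, which rises as far as the key goes down. The key springs back when released; the relay stays raised.
- ejector_top (a point): Centre of the key's upper face; moves with it. At rest 33 mm from the socket's origin along -x of the socket and 13 mm above it.
- relay: Small plug-in relay, a block 28 (its x) x 20 (its y) mm and 30 mm high, black base, pale cover, 35 g. Origin at the centre of its underside, z to its top. Seated in the socket, x up the slope like the socket's, 1.5 mm stand out of the well: too little to grip. Pressed out, it stands 10 mm farther out and can be taken across its 20 mm width (along the socket's y).
- tray: Open grey parts tray 130 (x) x 110 (y) x 24 mm, fixed, empty. Walls and floor 4 mm thick. Origin at the centre of its underside.
- holder: Probe holder, fixed: steel foot 85 x 75 mm, a post behind (x = +30 mm, 95 mm high) and two aluminium collars with 11 mm holes. Origin under the holes; the upper collar's top, on which the probe's guard rests, is 93 mm high. Lift the probe 65 mm straight up to clear it.
- probe: Test probe standing upright in the holder, tip down, 80 g. Origin on its axis at the underside of its guard (a 25 mm disc); z along the axis to the handle's end. Round black handle from 8 to 86 mm above the origin, 19 mm thick from 20 to 75; below the guard a 7 mm steel stem reaches 48 mm down and a brass spring tip, 3 mm thick, ends 60 mm below the origin.
- probe_tip (a joint): Spring tip of the probe: 0 = fully out, grows as it is pushed into the stem, stop at 0.010 m. 1 N at the start, 3 N at the stop.
- tip (a point): End of the probe's spring tip; 60 mm below the probe's origin when fully out.
- contact_face (a point): Centre of the upper face of the round brass coil contact (10 mm disc) at the bottom of the socket's well, 29.4 mm below the well's mouth and 4 mm from its centre towards the ejector key. Its axes are the socket's. Uncovered only when the relay is out.
- driver: Bystander: small insulated screwdriver, 160 mm, lying on the bench near the robot. Origin under its middle.
- cutter: Bystander: side cutter, 169 mm, lying on the bench at the right. Origin under its middle.
- sensor: Bystander: proximity sensor, a threaded barrel 125 mm long, lying on the bench near the robot. Origin under its middle.
- pushbutton: Bystander: loose panel pushbutton, 30 mm, standing on the bench. Origin under its middle.
- coil_contact: The round brass contact itself; origin at the centre of its underside, 1.6 mm below contact_face.

How it is judged:
By the outcome, as a careful person would: the job done as asked, in the order asked, and still so for the second after the job is handed in, while the arm keeps its last pose, push and grip.
It also fails if it takes over 59 s, if anything falls off the work surface, if the arm or the gripper's body presses on something with over 40 N, if the wrist force passes 120 N, or if a joint passes its speed limit or range.

### The arm

A 7-joint arm with a two-finger parallel gripper is mounted at the origin on a cart in front of the work surface, level with it; the furniture and walls round the work are solid. World frame = base frame: x ahead of the robot, y to its left, z up, the work surface at z = 0. Lengths are in m, angles in rad, forces in N, time in s.
With the tool pointing down it reaches from about 0.35 to 0.9 m from the base axis. Payload 19.9 kg.
Tool frame: the origin (TCP) lies midway between the tips of the shut fingers; the grasp point (between the pads) lies 19 mm behind it (bot.pinch_z is the distance from the TCP to the grasp point, in m); z points along the fingers, y is the line along which they close (so a half turn about z gives the same grasp; the last joint's range is limited). The gripper opens to 94 mm and grips with 3 to 60 N. Pads are 16 mm wide; open, the fingers measure 119 mm over their backs; the gripper's body (75 mm by 177 mm) begins 78 mm behind the grasp point.
Start: joints at [-1.159, 0.417, -0.01, 1.614, 0.005, 1.111, -0.053], TCP at [0.274, 0.562, 0.171] pointing down, gripper open.
Joint ranges: [-2.81, 2.81], [-0.39, 2.02], [-1.27, 1.25], [0.06, 2.57], [-1.19, 4.33], [0.19, 2], [-2.82, 2.82]. Speed limits (rad/s): [1.89, 1.89, 2.39, 2.39, 3.01, 3.01, 3.01].

### API

Orientations are given as a 3x3 rotation matrix whose columns are the frame's x, y, z axes.
In Python, from cell import bot gives the robot as it stands. The module is installed in compiled form; this text tells all that it offers.
- The arm moves only by the shell command python3 -m handwheel 'ROWS' [FORCE]. ROWS is JSON, a list that holds one entry, the list of rows, each a list of 5 numbers: the opening, from -1 (shut) to 1 (fully open), then the shift along the tool's x, y, z scaled (see below), then the turn about the tool's z scaled (see below). A call has 1 to 5 rows; each row shifts and turns the commanded pose from where the row before left it, along the tool's axes as they then stand; what a row does not reach is not made up. The controller multiplies each number of a shift by 0.4 m and each number of a turn by 90 degrees. A row lasts 1/12 s, in which the tool goes at most 41.7 mm and 7.16 degrees, less where a joint would pass 70% of its speed; a pose out of reach is approached as far as the arm can. A call with a number of a shift or a turn outside -1 to 1 is refused whole. A call with a gripper value outside its range is refused whole. The fingers move at their own pace and stop on an object; FORCE is the grip in N (left out, the last holds). Time passes only in rows, so rows that do not move let the fingers close. It gives the time, the measured TCP pose, the force, the opening and the grip force at its end, in the units of the state.
- bot.read_state(): the state, without advancing time (a new reading comes with each control period).
- bot.camera(name): name is "scene" or "top" or "wrist"; returns a dict with "pixels" (400x640x3 uint8, blue, green, red), "fx", "fy", "cx", "cy" (pixels), "D" ([k1, k2, p1, p2, k3] as OpenCV has them; the pictures are not rectified), "world_to_cam" (4x4, takes a point from world to camera coordinates); the wrist camera has in their place "T_tool_cam" (4x4, takes a point from camera to tool coordinates, whose origin is the TCP and whose axes are the flange's). Camera axes: x right, y up, looking along -z (the intrinsics and any distortion apply to the point x, -y, -z); pixel columns grow to the right and rows downward; lengths in m; the calibration is good to about 2 mm. A picture is of the moment at which its call begins: read the wrist's pose just before it. There is no depth.
- bot.finish_job(): hands the job in; it is judged then, once.
The state is a dict: "clock": time; "joints": joint angles; "dq": joint speeds; "tau": joint torques, N m; "position": TCP position; "eef_rot": TCP orientation; "ft_force": force on the tool from outside, world axes, zero at the start; "wrist_torque": the same for the moment, N m; "gripper_width": opening from 0.0 (shut) to 1.0 (fully open); "grasp_force": force on a finger pad.
Only numpy, scipy, OpenCV 4.12 (cv2) and the standard library are available. Lean on these libraries where they do the work, as an engineer would, in place of code of your own. Each camera call takes 0.05 s, during which the arm holds its last target. There are 200 camera calls.

## Working session

There is one attempt and no reset: what is moved stays moved. The work goes in short steps, Python scripts to look and compute and a shell command to move; the robot and the scene stay as the last step left them, time stands still between calls to the robot, and variables do not carry over. Pictures are saved under pics/ and viewed, at most 10 in all, crops included, and the job is handed in when it is done.

```bash
mkdir -p pics
cat > h.py <<'E'
import numpy as np, cv2
from cell import bot
np.set_printoptions(precision=4,suppress=True)
def cam(n):
    s=bot.read_state(); c=bot.camera(n)
    if n=="wrist":
        T=np.eye(4);T[:3,:3]=s["eef_rot"];T[:3,3]=s["position"]; W=T@np.array(c["T_tool_cam"])
    else: W=np.linalg.inv(np.array(c["world_to_cam"]))
    return dict(img=np.array(c["pixels"]),K=np.array([[c["fx"],0,c["cx"]],[0,c["fy"],c["cy"]],[0,0,1.]]),D=np.array(c["D"],float),W=W)
def ray(c,px):
    u=cv2.undistortPoints(np.array(px,float).reshape(-1,1,2),c["K"],c["D"]).reshape(-1,2)
    d=np.c_[u[:,0],-u[:,1],-np.ones(len(u))]@c["W"][:3,:3].T
    return c["W"][:3,3],d
def onplane(c,px,z=0,n=(0,0,1),p0=None):
    o,d=ray(c,px);n=np.array(n,float);p0=np.array([0,0,z]) if p0 is None else p0
    return o+d*(((p0-o)@n)/(d@n))[:,None]
def proj(c,P):
    q=np.linalg.inv(c["W"]);P=np.atleast_2d(P)@q[:3,:3].T+q[:3,3]
    return cv2.projectPoints(P*[1,-1,-1],np.zeros(3),np.zeros(3),c["K"],c["D"])[0].reshape(-1,2)
def tri(c1,p1,c2,p2):
    A=np.zeros((3,3));b=np.zeros(3)
    for c,p in((c1,p1),(c2,p2)):
        o,d=ray(c,[p]);d=d[0]/np.linalg.norm(d);M=np.eye(3)-np.outer(d,d);A+=M;b+=M@o
    return np.linalg.solve(A,b)
E
python3 - <<'E'
from h import *
import pickle
s=bot.read_state();print(s["clock"],s["position"],np.array(s["eef_rot"]),s["gripper_width"],bot.pinch_z)
cs={n:cam(n) for n in("scene","top")}
pickle.dump(cs,open("c0.pkl","wb"))
for n in cs:cv2.imwrite(f"pics/{n}0.png",cs[n]["img"]);print(n,cs[n]["W"],cs[n]["K"][0,0],cs[n]["D"])
E
```

```text
0.0 [0.2738 0.5614 0.1704] [[-0.8988  0.4383 -0.0005]
 [ 0.4383  0.8988 -0.0011]
 [-0.0001 -0.0012 -1.    ]] 0.9999210494196142 0.0188
scene [[ 0.8855  0.1884 -0.4248  0.0874]
 [-0.4646  0.3419 -0.8168 -0.9193]
 [-0.0087  0.9206  0.3903  0.4793]
 [ 0.      0.      0.      1.    ]] 363.32329026119595 [-0.0482  0.      0.      0.      0.    ]
top [[-0.0097  0.9904 -0.1378  0.3523]
 [-0.9999 -0.0103 -0.0035 -0.0462]
 [-0.0049  0.1378  0.9905  1.1661]
 [ 0.      0.      0.      1.    ]] 362.54694721976927 [0.0201 0.     0.     0.     0.    ]
```

View pics/scene0.png

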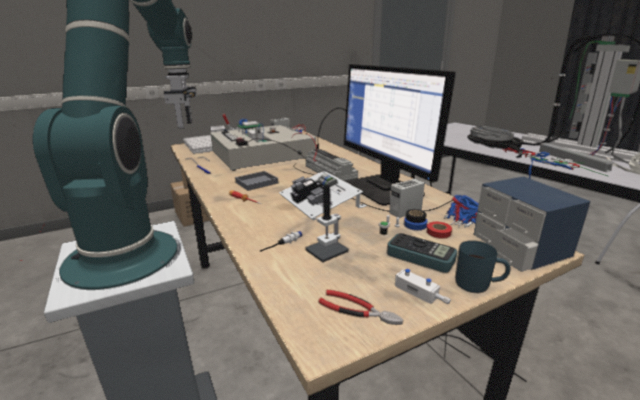

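View pics/top0.png

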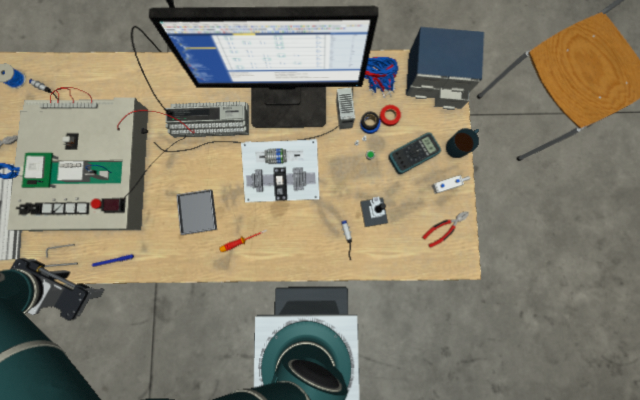

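Scene picture: the arm stands at the back left, the board at about (320,195), the holder with its probe at (327,225) and the tray at (257,181). Top picture: the board spans (244–318, 140–202), the socket is at about (280,184), the tray at (197,212) and the holder at (375,211). Next I enlarge those parts.

Run:
```python
from h import *
import pickle
cs=pickle.load(open("c0.pkl","rb"));t=cs["top"]
print(onplane(t,[[280,184]],.06),onplane(t,[[375,211]],.0),onplane(t,[[197,212]],.024),onplane(t,[[244,141],[318,141],[244,202],[318,202]],.03))
i=t["img"]
a=cv2.resize(i[130:210,235:330],None,fx=6,fy=6,interpolation=cv2.INTER_CUBIC)
b=cv2.resize(i[190:232,355:392],None,fx=6,fy=6,interpolation=cv2.INTER_CUBIC)
o=np.zeros((480,800,3),np.uint8);o[:,:570]=a;o[:252,575:797]=b
cv2.imwrite("pics/z0.png",o)
```

```text
[[0.5539 0.0773 0.06  ]] [[ 0.473  -0.2233  0.    ]] [[0.4732 0.3433 0.024 ]] [[ 0.7017  0.1977  0.03  ]
 [ 0.6992 -0.0416  0.03  ]
 [ 0.5027  0.1941  0.03  ]
 [ 0.5003 -0.0397  0.03  ]]
```

View pics/z0.png

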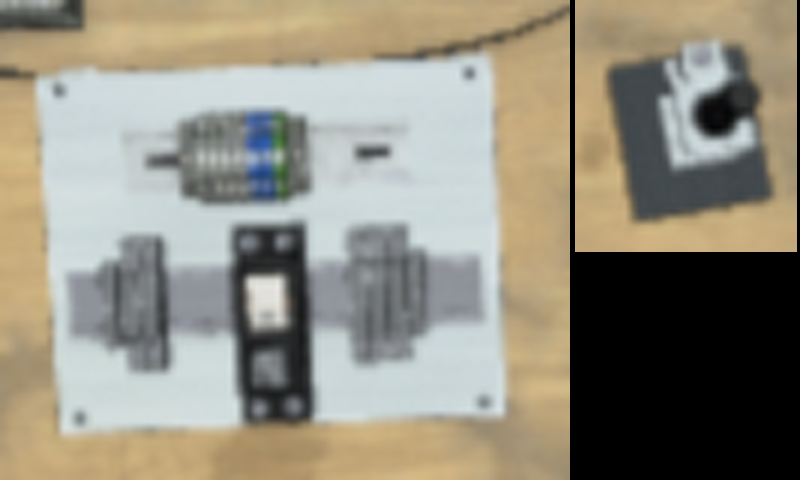

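Enlarged crop: the white relay is at crop (267,302), the grey key below it at (268,367), and the board is yawed a few degrees. The probe's black handle stands in the holder at crop (716,112), and the foot is yawed too. I now raise the arm, turn it square and go over the socket.

```bash
python3 -m handwheel '[[[1,0,0,-0.09,-0.07],[1,0,0,-0.09,-0.07],[1,0,0,-0.09,-0.07],[1,0,0,-0.09,-0.07],[1,0,0,0,0]]]'
python3 -m handwheel '[[[1,-0.03,-0.08,0,0],[1,-0.03,-0.08,0,0],[1,-0.04,-0.08,0,0],[1,-0.04,-0.08,0,0],[1,-0.04,-0.08,0,0]]]'; python3 -m handwheel '[[[1,-0.04,-0.08,0,0],[1,-0.04,-0.08,0,0],[1,-0.04,-0.08,0,0],[1,-0.04,-0.08,0,0],[1,-0.04,-0.08,0,0]]]'
python3 -c "
from h import *
c=bot.camera('wrist');print(np.array(c['T_tool_cam']),c['fx'],c['D']);s=bot.read_state();print(s['position'],s['eef_rot'])"
```

```text
clock: 0.52
position: [0.2748, 0.5635, 0.3221]
eef_rot: [[-1.0, 0.006, 0.003], [0.007, 1.0, 0.008], [-0.003, 0.008, -1.0]]
ft_force: [0.3, 0.2, 0.2]
gripper_width: 0.999
grasp_force: 0.0
clock: 0.93
position: [0.3441, 0.399, 0.3148]
eef_rot: [[-1.0, 0.014, -0.0], [0.014, 1.0, -0.0], [0.0, -0.0, -1.0]]
ft_force: [1.3, 0.2, -0.4]
gripper_width: 0.996
grasp_force: 0.0
clock: 1.35
position: [0.4218, 0.2379, 0.3149]
eef_rot: [[-1.0, 0.014, -0.0], [0.014, 1.0, -0.0], [0.0, -0.0, -1.0]]
ft_force: [0.6, -0.1, 0.2]
gripper_width: 1.001
grasp_force: 0.0
[[-0.0002  0.9729  0.2311  0.0663]
 [ 1.      0.0003 -0.0005 -0.0004]
 [-0.0005  0.2311 -0.9729 -0.2133]
 [ 0.      0.      0.      1.    ]] 313.0460375571272 [-0.0119  0.      0.      0.      0.    ]
[0.4249 0.2315 0.3152] [[-0.9998  0.0212  0.0008]
 [ 0.0212  0.9998 -0.0013]
 [-0.0009 -0.0013 -1.    ]]
```

```bash
python3 -m handwheel '[[[1,-0.048,-0.064,0.048,0],[1,-0.048,-0.064,0.048,0],[1,-0.048,-0.064,0.048,0],[1,-0.048,-0.064,0.048,0],[1,-0.048,-0.064,0.048,0]]]'
python3 -m handwheel '[[[1,-0.048,-0.064,0.048,0],[1,0,0,0,0],[1,0,0,0,0]]]' |head -3
python3 - <<'E'
from h import *
import pickle
c=cam("wrist");pickle.dump(c,open("c1.pkl","wb"));cv2.imwrite("pics/w1.png",c["img"])
E
```

```text
clock: 1.82
position: [0.5162, 0.1089, 0.2181]
eef_rot: [[-1.0, 0.014, 0.0], [0.014, 1.0, -0.0], [-0.0, -0.0, -1.0]]
ft_force: [0.3, 1.0, -2.0]
gripper_width: 1.004
grasp_force: 0.0
clock: 2.07
position: [0.5344, 0.0828, 0.1985]
eef_rot: [[-1.0, 0.017, -0.002], [0.017, 1.0, -0.001], [0.002, -0.001, -1.0]]
```

View pics/w1.png

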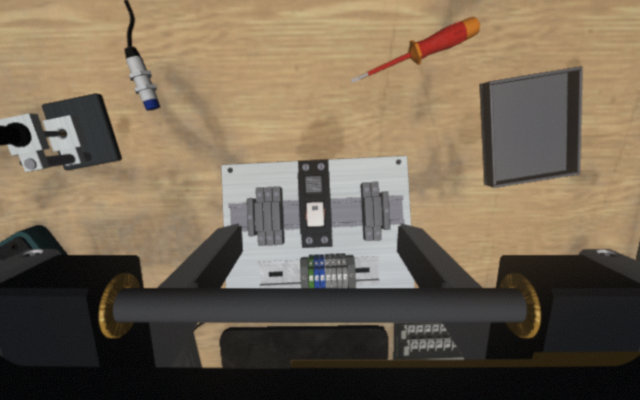

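Wrist picture: the relay is at (316,213), the key at (314,185) and the socket spans (300–331, 160–246). The tray is at (531,127), the holder and probe at (15,135), with the screwdriver and sensor between them near the top edge. A second view, displaced in x, will give the heights.

```bash
python3 -m handwheel '[[[1,-0.083,0,0,0],[1,-0.083,0,0,0],[1,-0.083,0,0,0],[1,0,0,0,0],[1,0,0,0,0]]]'|head -2
python3 - <<'E'
from h import *
import pickle
c=cam("wrist");pickle.dump(c,open("c2.pkl","wb"));c1=pickle.load(open("c1.pkl","rb"))
z1=cv2.resize(c1["img"][150:255,220:412],None,fx=4,fy=4,interpolation=cv2.INTER_CUBIC)
y=int(proj(c,[[.55,.077,.06]])[0,1]);x=int(proj(c,[[.55,.077,.06]])[0,0]);print(x,y)
z2=cv2.resize(c["img"][max(0,y-22):max(0,y-22)+40,x-96:x+96],None,fx=4,fy=4)
z2=cv2.resize(c["img"][max(0,y-45):max(0,y-45)+150-105+0,x-96:x+96],None,fx=4,fy=4,interpolation=cv2.INTER_CUBIC)
cv2.imwrite("pics/w2.png",np.vstack([z1,z2]));print(z1.shape,z2.shape,max(0,y-45),x-96)
E
```

```text
clock: 2.53
position: [0.6345, 0.0842, 0.1995]
311 108
(420, 768, 3) (180, 768, 3) 63 215
```

View pics/w2.png

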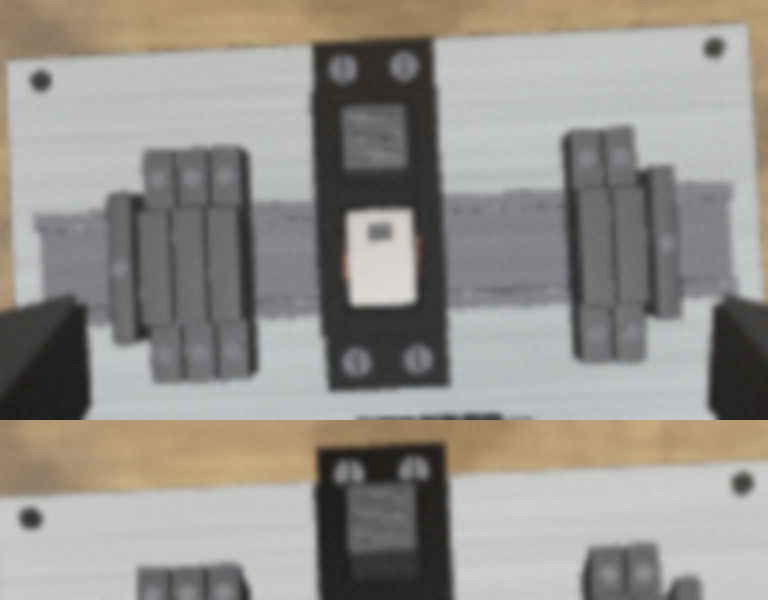

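The enlarged picture shows the relay face with copper springs at both sides, the key, and the socket's four screws, all tilted a few degrees. I triangulate the relay, the key and the board holes.

Run:
```python
from h import *
import pickle
c1,c2=[pickle.load(open(f"c{i}.pkl","rb")) for i in(1,2)]
R=[]
for c in(c1,c2):
    g=c["img"].min(2); p=proj(c,[[.55,.08,.06]])[0]
    n,l,st,ce=cv2.connectedComponentsWithStats((g>110).astype(np.uint8))
    k=[i for i in range(1,n) if 150<st[i,4]<900 and np.linalg.norm(ce[i]-p)<40]
    for i in k: print("white",st[i],ce[i])
    k=min(k,key=lambda i:np.linalg.norm(ce[i]-p)); pts=np.argwhere(l==k)[:,::-1].astype(np.float32)
    hull=cv2.minAreaRect(pts);print(hull,g[int(ce[k][1])-3:int(ce[k][1])+4,int(ce[k][0])])
    # black socket
    hsv=c["img"].max(2)
    m=(hsv<55).astype(np.uint8);n2,l2,s2,e2=cv2.connectedComponentsWithStats(m)
    j=[i for i in range(1,n2) if s2[i,4]>500 and np.linalg.norm(e2[i]-p)<40];print("black",[(s2[i],e2[i]) for i in j])
    R.append((ce[k],cv2.boxPoints(hull)))
print("relay top tri",tri(c1,R[0][0],c2,R[1][0]))
for b,c in zip(R,(c1,c2)):print(b[1])
```

```text
white [306 202  18  25 412] [314.8544 214.0631]
((314.5, 214.0), (24.0, 17.0), 90.0) [195 202 204 204 205 207 207]
black [(array([ 299,  161,   31,   85, 1187], dtype=int32), array([314.0607, 200.834 ]))]
white [303 110  19  26 458] [311.679  122.5022]
((312.0, 122.5), (25.0, 18.0), 90.0) [196 199 199 200 200 200 201]
black [(array([ 295,   70,   34,   94, 1690], dtype=int32), array([311.5053, 118.6893]))]
relay top tri [0.565  0.0768 0.0719]
[[306. 202.]
 [323. 202.]
 [323. 226.]
 [306. 226.]]
[[303. 110.]
 [321. 110.]
 [321. 135.]
 [303. 135.]]
```

Run:
```python
from h import *
import pickle
c1,c2=[pickle.load(open(f"c{i}.pkl","rb")) for i in(1,2)]
print("key",tri(c1,(313.5,184.2),c2,(310.2,87.2)))
hl=tri(c1,(230,170),c2,(31/4+215,(518-420)/4+63));hr=tri(c1,(398.5,161.75),c2,(741/4+215,(484-420)/4+63))
print(hl,hr,np.linalg.norm(hl-hr));d=hl-hr;print("yaw",np.degrees(np.arctan2(-d[0],d[1])))
print("key face planes",onplane(c1,[[313.5,184.2]],.073))
# socket edges at c1
e=onplane(c1,np.array([[313,45],[432,40],[330,388],[448,384]])/4+[220,150],.062);print(e)
t=pickle.load(open("c0.pkl","rb"))
h=onplane(t["top"],np.array([[40,75],[490,55],[65,432],[505,413]])/6+[235,130],.03);print(h)
for z in(0,.024):print(onplane(c1,[[481,80],[580,67],[580,172],[487,186]],z))
print("holder",onplane(c1,[[100,95],[121,160],[42,105],[64,170]],.005))
```

```text
key [0.53   0.0761 0.0761]
[ 0.5215 -0.0324  0.0113] [0.5146 0.1837 0.0113] 0.21618786103103962
yaw -178.16285645269082
key face planes [[0.5306 0.0761 0.073 ]]
[[0.5063 0.0593 0.062 ]
 [0.5055 0.0926 0.062 ]
 [0.6083 0.0611 0.062 ]
 [0.6076 0.0962 0.062 ]]
[[ 0.6968  0.2052  0.03  ]
 [ 0.7054 -0.0374  0.03  ]
 [ 0.5027  0.1883  0.03  ]
 [ 0.5104 -0.0435  0.03  ]]
[[0.4157 0.2857 0.    ]
 [0.4018 0.408  0.    ]
 [0.5333 0.4302 0.    ]
 [0.5503 0.3071 0.    ]]
[[0.4187 0.274  0.024 ]
 [0.4057 0.3891 0.024 ]
 [0.5295 0.41   0.024 ]
 [0.5455 0.2941 0.024 ]]
holder [[ 0.4255 -0.1894  0.005 ]
 [ 0.5067 -0.1758  0.005 ]
 [ 0.4357 -0.2655  0.005 ]
 [ 0.5183 -0.2539  0.005 ]]
```

```bash
python3 -m handwheel '[[[-1,0,0,0,-0.029],[-1,0.069,-0.003,0.05,0],[-1,0.069,-0.003,0.05,0],[-1,0.069,-0.003,0.05,0],[-1,0.069,-0.003,0.05,0]]]' 20 | head -2;python3 -m handwheel '[[[-1,0,0,0.03,0],[-1,0,0,0,0],[-1,0,0,0,0]]]'
python3 -c "
from h import *
s=bot.read_state();print(s['position'],s['eef_rot'],s['ft_force'])"
```

```text
clock: 3.0
position: [0.5215, 0.0755, 0.1199]
clock: 3.25
position: [0.5237, 0.0755, 0.1088]
eef_rot: [[-0.999, -0.033, 0.001], [-0.033, 0.999, 0.001], [-0.001, 0.001, -1.0]]
ft_force: [0.9, -0.2, 1.1]
gripper_width: 0.47
grasp_force: 0.0
[0.5237 0.0755 0.1088] [[-0.9995 -0.0326  0.0008]
 [-0.0326  0.9995  0.0006]
 [-0.0008  0.0005 -1.    ]] [ 0.8625 -0.1916  1.0728]
```

```bash
python3 -m handwheel '[[[-1,0,0,0,0],[-1,0,0,0,0],[-1,-0.003,0,0.02,0],[-1,-0.003,0,0.02,0],[-1,-0.001,0,0.015,0]]]'; python3 -m handwheel '[[[-1,-0.002,0,0.007,0],[-1,-0.002,0,0.007,0],[-1,0,0,0,0]]]';python3 -m handwheel '[[[-1,-0.002,0,0.007,0],[-1,-0.002,0,0.007,0],[-1,0,0,0,0]]]'
```

```text
clock: 3.67
position: [0.5268, 0.0748, 0.0848]
eef_rot: [[-1.0, -0.032, -0.0], [-0.031, 1.0, -0.0], [0.0, -0.0, -1.0]]
ft_force: [0.6, 0.5, -0.1]
gripper_width: 0.116
grasp_force: 0.0
clock: 3.92
position: [0.5282, 0.0748, 0.0796]
eef_rot: [[-1.0, -0.031, -0.001], [-0.031, 1.0, -0.0], [0.001, -0.0, -1.0]]
ft_force: [-0.0, -0.2, -0.3]
gripper_width: 0.005
grasp_force: 0.0
clock: 4.17
position: [0.5299, 0.0749, 0.0743]
eef_rot: [[-0.999, -0.032, -0.0], [-0.032, 0.999, -0.0], [0.0, -0.0, -1.0]]
ft_force: [0.1, -0.8, 0.1]
gripper_width: 0.004
grasp_force: 0.0
```

```bash
for i in 1; do python3 -m handwheel '[[[-1,-0.001,0,0.005,0],[-1,-0.001,0,0.005,0],[-1,0,0,0,0]]]'|sed -n '2p;4p';python3 -m handwheel '[[[-1,-0.001,0,0.005,0],[-1,-0.001,0,0.005,0],[-1,0,0,0,0]]]'|sed -n '2p;4p'; done
```

```text
position: [0.5307, 0.075, 0.0704]
ft_force: [-0.3, 0.4, 0.7]
position: [0.5314, 0.075, 0.0663]
ft_force: [-0.6, 0.8, 0.4]
```

```bash
python3 - <<'E'
from h import *
import pickle
c1=pickle.load(open("c1.pkl","rb"))
for z in(-.01,0,.01,.02):
    p=onplane(c1,np.array([[5,62],[748,22]])/4+[220,150],z);print(z,np.linalg.norm(p[0]-p[1]),p)
E
for i in 1; do python3 -m handwheel '[[[-1,-0.001,0,0.005,0],[-1,0,0,0,0]]]'|sed -n '2p;4p';python3 -m handwheel '[[[-1,-0.001,0,0.005,0],[-1,0,0,0,0]]]'|sed -n '2p;4p'; done
```

```text
-0.01 0.2505518666849482 [[ 0.518  -0.05   -0.01  ]
 [ 0.5088  0.2004 -0.01  ]]
0 0.24461352717849583 [[ 0.5168 -0.0468  0.    ]
 [ 0.5079  0.1976  0.    ]]
0.01 0.23867518767204338 [[ 0.5156 -0.0437  0.01  ]
 [ 0.5069  0.1948  0.01  ]]
0.02 0.23273684816559093 [[ 0.5145 -0.0405  0.02  ]
 [ 0.506   0.1921  0.02  ]]
position: [0.5319, 0.075, 0.0644]
ft_force: [-0.6, -0.5, -0.0]
position: [0.5323, 0.075, 0.0624]
ft_force: [0.1, -0.4, -0.2]
```

```bash
for i in 1; do python3 -m handwheel '[[[-1,0,0,0.005,0],[-1,0,0,0,0]]]'|sed -n '2p;4p';python3 -m handwheel '[[[-1,0,0,0.005,0],[-1,0,0,0,0]]]'|sed -n '2p;4p';python3 -m handwheel '[[[-1,0,0,0.005,0],[-1,0,0,0,0]]]'|sed -n '2p;4p'; done
```

```text
position: [0.5322, 0.075, 0.0604]
ft_force: [0.6, 0.4, -0.3]
position: [0.5322, 0.075, 0.0584]
ft_force: [0.3, -0.3, 0.4]
position: [0.5322, 0.075, 0.0564]
ft_force: [-1.1, -0.1, -0.0]
```

Run:
```python
from h import *
c=cam("scene");w=cam("wrist")
p=proj(c,[[.545,.076,.06]])[0];x,y=p.astype(int);print(p)
a=cv2.resize(c["img"][y-30:y+30,x-40:x+40],(640,480),interpolation=cv2.INTER_CUBIC)
cv2.imwrite("pics/s2.png",a);print(proj(c,[[.5322,.075,.0564]]))
```

```text
[302.2607 187.0655]
[[298.8161 188.9036]]
```

View pics/s2.png

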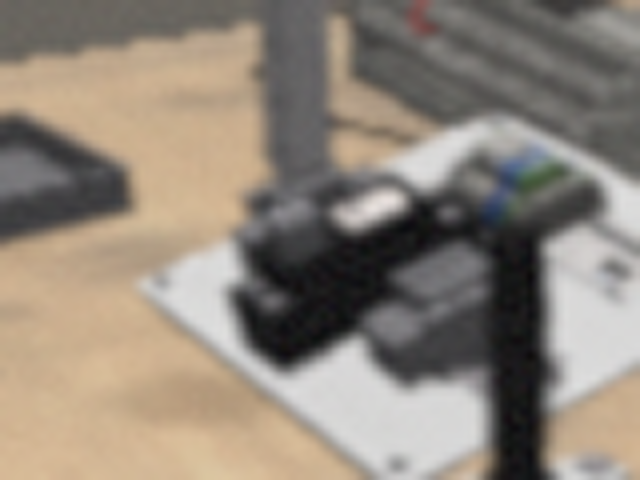

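Scene crop: the shut fingers (crop column 298) disappear behind the socket, so they are beyond it in y, or the socket is nearer than I took it. The relay face is at crop (370,208). I triangulate afresh using the scene view.

Run:
```python
from h import *
import pickle
c1,c2=[pickle.load(open(f"c{i}.pkl","rb")) for i in(1,2)];cs=pickle.load(open("c0.pkl","rb"));s=cs["scene"];t=cs["top"]
g=s["img"].min(2);n,l,st,ce=cv2.connectedComponentsWithStats((g[165:200,290:330]>120).astype(np.uint8))
for i in range(1,n):print(st[i],ce[i]+[290,165])
r=(308.25,183)
P=[(c1,(314.85,214.06)),(c2,(311.68,122.5)),(t,(235+267/6,130+302/6)),(s,r)]
for i in range(4):
  for j in range(i):print(j,i,tri(*P[j],*P[i]))
X=tri(*P[0],*P[3]);print([proj(c,X)-p for c,p in P])
# tray far corners, check scene consistency: probe base etc.
print("board low-left corner tri",tri(c1,(5/4+220,62/4+150),s,(262+385/8,157+478/8)),tri(c1,(748/4+220,22/4+150),s,(262+138/8,157+285/8)))
w=cam("wrist");print(w["W"][:3,3]);print(proj(w,[[.5322,.075,.0564]]))
```

```text
[  0   0  40  35 433] [303.9977 175.4942]
[31 14  2  2  2] [321.5 179.5]
[ 6 17  4  3  7] [297.7143 182.8571]
[19 31  4  3  7] [310.7143 196.8571]
[15 34  3  1  3] [306. 199.]
0 1 [0.565  0.0768 0.0718]
0 2 [0.5616 0.0767 0.0822]
1 2 [0.5645 0.0774 0.0674]
0 3 [0.5663 0.0766 0.0697]
1 3 [0.5659 0.0763 0.0701]
2 3 [0.5653 0.0772 0.0696]
[array([[-0.1835,  0.5566]]), array([[-0.1039,  1.2276]]), array([[ 0.4154, -0.8793]]), array([[-0.1957,  0.0618]])]
board low-left corner tri [ 0.5145 -0.0428  0.0114] [0.5088 0.1955 0.0057]
[0.466  0.0725 0.2699]
[[319.836  220.9343]]
```

Run:
```python
from h import *
import pickle
s=pickle.load(open("c0.pkl","rb"))["scene"];n=cam("scene")
d=cv2.absdiff(s["img"],n["img"]).max(2)[170:200,285:330]
for r in range(30):print(170+r,' '.join('%3d'%v for v in d[r,:34]))
K=np.array([.5311,.0755,.0727]);print("key c",proj(s,K),"finger tip right corners",proj(s,[[.524,.0625,.0564],[.54,.0625,.0564],[.524,.0875,.0564]]))
```

```text
170   4   4   1   1   3   4   2   2   4  29  64  84  80  59  46  38  55  59  32   7   5   3   4   6   2   3   4   2   2   2   1   6   4   3
171   3   3   4   5   3   3   5   4   2  28  66  90  91  85  75  61  47  33  18   4   3   2   4   4   4   4   1   6   2   1   4   1   1   4
172   3   4   4   2   2   2   7   5   4  28  71  97  97  94  92  86  75  62  34   7   3   1   5   2   2   3   1   3   3   3   3   1   2   2
173   4   1   4   4   4   3   5   4   2  29  74 100 106  99  96  97  93  86  45  10   4   3   5   1   4   3   4   2   3   2   2   5   3   4
174   1   1   5   4   2   3   2   3   2  27  74 105 111 104  99 102 100  88  50  10   3   4   1   1   4   3   1   2   2   3   5   5   3   3
175   6   4   5   6   1   3   4   3   0  28  72 105 114 107 102 102 100  84  42   9   5   3   2   4   3   3   4   4   3   2   4   5   2   3
176   1   4   1   3   3   4   4   2   1  22  68 103 112 109  97  96  81  53  20   4   3   0   5   1   4   4   2   1   4   5   2   2   3   4
177   3   4   5   3   2   3   1   3   5  10  50  90 105  99  84  63  46  36  16   2   4   4   2   1   5   5   3   5   5 
[... 2516 characters left out ...]
  1   4   5   2   2   2
196   4   3   2   3   4   2   4   3   7   5   5   1   4   2   5   6   4  11   8   3   2   4   7   2   4   3   2   2   5   2   3   1   2   1
197   1   4   4   3   1   4   3   3   2   1   2   4   9   7   7   7   5   7   4   2   2   2   2   1   3   2   3   1   1   4   4   3   2   1
198   4   1   5   3   4   4   2   3   6   4   4   3   2   4   6   7   2   5  12   3   1   2   4   0   4   2   3   2   4   2   3   1   2   4
199   4   0   5   5   3   4   1   3   8   2   3   4   8   5   5   9   7   6   1   1   2   4   4   2   1   2   4   1   2   3   1   2   3   1
key c [[298.284  184.1561]] finger tip right corners [[298.1194 190.61  ]
 [302.6796 189.7179]
 [294.8856 188.1208]]
```

Run:
```python
from h import *
import pickle
s=pickle.load(open("c0.pkl","rb"))["scene"];w=cam("wrist");n=cam("scene")
st=bot.read_state();print(st["position"],st["joints"],st["gripper_width"])
T=[.2738,.5614,.1704];p=proj(s,T)[0];print("start tcp px",p)
im=w["img"].copy();q=proj(w,st["position"])[0];print(q)
x,y=p.astype(int);a=cv2.resize(s["img"][y-25:y+25,x-40:x+40],(320,200),interpolation=cv2.INTER_CUBIC)
p2=proj(n,st["position"])[0];x,y=p2.astype(int);b=cv2.resize(n["img"][y-40:y+10,x-40:x+40],(320,200),interpolation=cv2.INTER_CUBIC)
cv2.imwrite("pics/w3.png",np.vstack([im,np.hstack([a,b])]))
```

```text
[0.5324 0.075  0.0567] [-0.4161  0.4157  0.2686  1.9382 -0.1488  0.8066  1.5364] 0.004812677178453881
start tcp px [185.8664 133.9125]
[319.7682 221.0923]
```

View pics/w3.png

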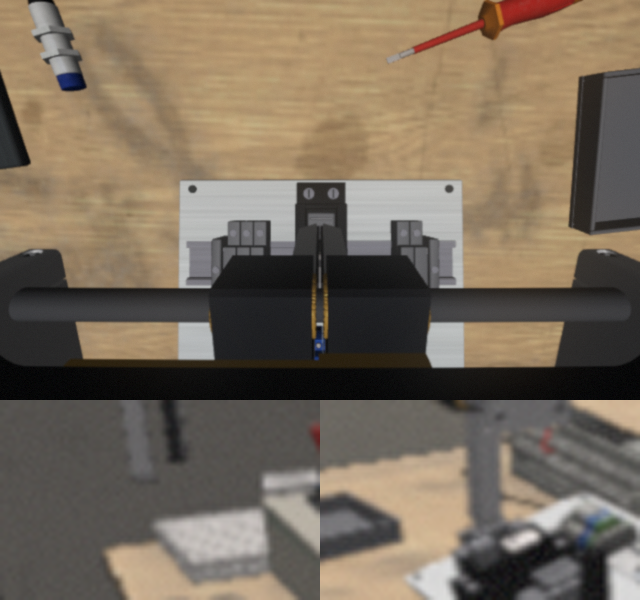

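Wrist picture with insets: the fingertips sit at about row 225 in the wrist view, with the key still clear in front of them at (320,222). In both scene insets the tips end about 8–11 px above the projected TCP. So the real fingertips are about 38 mm behind the reported TCP, and I have to go lower.

```bash
python3 -m handwheel '[[[-1,0.007,0,0.018,0],[-1,0,0,0.018,0],[-1,0,0,0,0]]]'|sed -n '2p;4p'; for i in 1; do python3 -m handwheel '[[[-1,-0.001,0,0.005,0],[-1,0,0,0,0]]]'|sed -n '2p;4p';python3 -m handwheel '[[[-1,-0.001,0,0.005,0],[-1,0,0,0,0]]]'|sed -n '2p;4p';python3 -m handwheel '[[[-1,-0.001,0,0.005,0],[-1,0,0,0,0]]]'|sed -n '2p;4p'; done
```

```text
position: [0.5295, 0.0749, 0.0412]
ft_force: [1.5, 1.1, 3.4]
position: [0.5299, 0.075, 0.0399]
ft_force: [-0.1, 0.9, 5.3]
position: [0.5304, 0.075, 0.038]
ft_force: [-1.3, -0.2, 7.2]
position: [0.531, 0.075, 0.0361]
ft_force: [0.3, -0.9, 7.2]
```

```bash
for i in 1; do python3 -m handwheel '[[[-1,-0.001,0,0.005,0],[-1,0,0,0,0]]]'|sed -n '2p;4p';python3 -m handwheel '[[[-1,-0.001,0,0.005,0],[-1,0,0,0,0]]]'|sed -n '2p;4p';python3 -m handwheel '[[[-1,-0.001,0,0.005,0],[-1,0,0,0,0]]]'|sed -n '2p;4p'; done
```

```text
position: [0.5315, 0.075, 0.0343]
ft_force: [-1.7, -0.4, 10.4]
position: [0.5318, 0.0751, 0.0334]
ft_force: [-10.7, -1.6, 35.1]
position: [0.5321, 0.0752, 0.0327]
ft_force: [-22.4, -2.5, 64.9]
```

```bash
python3 -m handwheel '[[[-1,0.001,0,-0.007,0],[-1,0.001,0,-0.01,0],[-1,0.002,0,-0.03,0],[-1,0,0,-0.09,0],[-1,0,0,-0.09,0]]]'|sed -n '2p;4p'
python3 -m handwheel '[[[1,0,0,-0.09,0],[1,0,0,-0.05,0],[1,0,0,0,0],[1,0,0,0,0],[1,0,0,0,0]]]'|sed -n '2p;4p'
python3 - <<'E'
from h import *
import pickle
c=cam("wrist");pickle.dump(c,open("c3.pkl","wb"))
g=c["img"].min(2);p=proj(c,[.566,.0766,.08])[0]
n,l,st,ce=cv2.connectedComponentsWithStats((g>110).astype(np.uint8))
for i in range(1,n):
    if 150<st[i,4]<1500 and np.linalg.norm(ce[i]-p)<60:
        print(st[i],ce[i],p)
        for z in(.066,.076,.086):
            b=st[i];print(z,onplane(c,[ce[i],[b[0],ce[i][1]],[b[0]+b[2],ce[i][1]]],z))
s=cam("scene");g=s["img"].min(2)[165:195,295:330];n,l,st,ce=cv2.connectedComponentsWithStats((g>120).astype(np.uint8))
for i in range(1,n):
    if st[i,4]>5:print(st[i],ce[i]+[295,165])
g0=pickle.load(open("c0.pkl","rb"))["scene"]["img"].min(2)
print(g[8:24,6:24]);print(g0[173:189,301:319])
E
```

```text
position: [0.529, 0.0745, 0.1214]
ft_force: [0.3, -0.5, 0.7]
position: [0.5297, 0.0749, 0.1764]
ft_force: [-0.9, -0.3, 0.3]
[313 187  15  13 164] [320.7317 192.9817] [320.1731 227.0484]
0.066 [[0.5328 0.0762 0.066 ]
 [0.5331 0.068  0.066 ]
 [0.5326 0.0838 0.066 ]]
0.076 [[0.5307 0.0761 0.076 ]
 [0.5309 0.0681 0.076 ]
 [0.5305 0.0835 0.076 ]]
0.086 [[0.5286 0.0759 0.086 ]
 [0.5288 0.0683 0.086 ]
 [0.5283 0.0831 0.086 ]]
[374 209   8  40 240] [376.9042 226.3375] [320.1731 227.0484]
0.066 [[0.5679 0.1383 0.066 ]
 [0.568  0.1351 0.066 ]
 [0.5677 0.1438 0.066 ]]
0.076 [[0.5647 0.1363 0.076 ]
 [0.5648 0.1332 0.076 ]
 [0.5645 0.1416 0.076 ]]
0.086 [[0.5615 0.1342 0.086 ]
 [0.5615 0.1313 0.086 ]
 [0.5613 0.1394 0.086 ]]
[311 211  19  27 498] [320.1948 224.1124] [320.1731 227.0484]
0.066 [[0.5673 0.0767 0.066 ]
 [0.5676 0.0668 0.066 ]
 [0.567  0.0873 0.066 ]]
0.076 [[0.5641 0.0766 0.076 ]
 [0.5644 0.0669 0.076 ]
 [0.5638 0.0869 0.076 ]]
0.086 [[0.5609 0.0764 0.086 ]
 [0.5612 0.0671 0.086 ]
 [0.5606 0.0864 0.086 ]]
[  0   0  35  18 318] [308.3899 174.0094]
[ 1 17  4  3  7] [297.7143 182.8571]

[... 1701 characters left out ...]
185 202 200 185 156 116]
 [ 92  80  69  66  78  88  98 119 132 139 125 107 123 154 156 137 109  89]
 [ 72  62  59  67  81 110 139 171 190 201 191 142  88  87  95  81  68  61]
 [ 78  62  80 113 130 154 185 207 213 212 195 144  79  43  41  50  66  68]
 [ 91  77 114 159 172 180 197 208 190 160 132  93  50  25  18  55  94  98]
 [ 76  63  90 139 174 188 174 153 125  91  60  40  23  19  20  41  72  74]
 [ 64  58  55  85 118 130 114  83  56  38  24  16  21  26  24  26  33  37]
 [ 62  53  44  39  57  62  53  36  29  21  25  19  18  22  29  17  24  35]
 [ 59  52  33  27  29  23  24  25  23  19  24  26  21  18  23  34  53  68]
 [ 46  42  30  21  18  18  23  26  23  16  18  20  19  30  51  72  92 102]]
```

```bash
python3 -m handwheel '[[[0,-0.029,0,0,0],[0,-0.029,0,0.05,0],[0,-0.029,0,0.09,0],[0,0,0.002,0.09,0],[0,0,0,0.06,0]]]'|sed -n '2p;4p';python3 -m handwheel '[[[0,0,0,0.03,0],[0,0,0,0.01,0],[0,0,0,0,0]]]'
```

```text
position: [0.5635, 0.0765, 0.057]
ft_force: [0.3, -0.4, 0.1]
clock: 8.65
position: [0.5648, 0.0766, 0.0446]
eef_rot: [[-1.0, -0.031, -0.001], [-0.031, 1.0, -0.001], [0.001, -0.001, -1.0]]
ft_force: [-1.5, -0.3, 0.3]
gripper_width: 0.504
grasp_force: 0.0
```

```bash
python3 -m handwheel '[[[0,0,0,0.005,0],[0,0,0,0.005,0],[0,0,0,0,0]]]'|sed -n '2p;4p';python3 -m handwheel '[[[-1,0,0,0,0],[-1,0,0,0,0],[-1,0,0,0,0],[-1,0,0,0,0],[-1,0,0,0,0]]]' 20;python3 -m handwheel '[[[-1,0,0,0,0],[-1,0,0,0,0],[-1,0,0,0,0]]]'
```

```text
position: [0.5656, 0.077, 0.0419]
ft_force: [0.4, -0.5, -0.5]
clock: 9.32
position: [0.5652, 0.0769, 0.0412]
eef_rot: [[-1.0, -0.032, 0.0], [-0.032, 1.0, -0.0], [-0.0, -0.0, -1.0]]
ft_force: [-0.9, -0.0, 1.4]
gripper_width: 0.21
grasp_force: 20.1
clock: 9.57
position: [0.5652, 0.0769, 0.0412]
eef_rot: [[-1.0, -0.032, 0.0], [-0.032, 1.0, -0.0], [-0.0, -0.0, -1.0]]
ft_force: [-0.6, -0.6, 3.9]
gripper_width: 0.207
grasp_force: 20.1
```

```bash
python3 -m handwheel '[[[-1,0.0026,0,-0.0097,0],[-1,0.0026,0,-0.0097,0],[-1,0.0026,0,-0.0097,0],[-1,0.0026,0,-0.0097,0],[-1,0.0026,0,-0.0097,0]]]';python3 -m handwheel '[[[-1,0.0026,0,-0.0097,0],[-1,0.005,0,-0.02,0],[-1,0.005,0,-0.04,0],[-1,0,0,-0.08,0],[-1,0,0,-0.08,0]]]'
```

```text
clock: 9.98
position: [0.5598, 0.0767, 0.061]
eef_rot: [[-1.0, -0.032, 0.0], [-0.032, 1.0, -0.0], [-0.0, -0.0, -1.0]]
ft_force: [0.2, -0.8, 0.2]
gripper_width: 0.213
grasp_force: 20.0
clock: 10.4
position: [0.554, 0.0763, 0.1535]
eef_rot: [[-1.0, -0.031, -0.002], [-0.031, 1.0, -0.001], [0.002, -0.001, -1.0]]
ft_force: [-0.2, -0.2, -0.2]
gripper_width: 0.213
grasp_force: 20.0
```

```bash
python3 -m handwheel '[[[-1,0.025,0.095,0,0],[-1,0.025,0.095,0,0],[-1,0.025,0.095,0,0],[-1,0.025,0.095,0,0],[-1,0.025,0.095,0,0]]]'|sed -n '2p';python3 -m handwheel '[[[-1,0.025,0.095,0,0],[-1,0.025,0.095,0.03,0],[-1,0,0,0.09,0],[-1,0,0,0.09,0],[-1,0,0,0.09,0]]]'|sed -n '2p;4p';python3 -m handwheel '[[[-1,0,0,0.01,0],[-1,0,0,0,0]]]'
```

```text
position: [0.498, 0.2665, 0.1533]
position: [0.4763, 0.341, 0.0319]
ft_force: [0.3, 0.5, -0.5]
clock: 11.4
position: [0.4757, 0.3394, 0.0276]
eef_rot: [[-1.0, -0.031, -0.002], [-0.031, 1.0, -0.002], [0.002, -0.002, -1.0]]
ft_force: [0.8, 0.1, 0.2]
gripper_width: 0.209
grasp_force: 20.0
```

```bash
m(){ sed -n '2p;4p;6p'; }; python3 -m handwheel '[[[-1,0,0,0.025,0],[-1,0,0,0.025,0],[-1,0,0,0,0]]]'|m;python3 -m handwheel '[[[-1,0,0,0.006,0],[-1,0,0,0,0]]]'|m;python3 -m handwheel '[[[-1,0,0,0.006,0],[-1,0,0,0,0]]]'|m
```

```text
position: [0.4765, 0.3401, 0.008]
ft_force: [-1.0, -0.1, -0.4]
grasp_force: 20.0
position: [0.4767, 0.3403, 0.0063]
ft_force: [0.3, -0.8, -0.0]
grasp_force: 20.0
position: [0.4766, 0.3402, 0.0036]
ft_force: [0.0, -0.3, -0.5]
grasp_force: 20.0
```

```bash
m(){ sed -n '2p;4p;6p'; }; python3 -m handwheel '[[[-1,0,0,0.005,0],[-1,0,0,0,0]]]'|m;python3 -m handwheel '[[[-1,0,0,0.005,0],[-1,0,0,0,0]]]' |m
```

```text
position: [0.4764, 0.3402, 0.0014]
ft_force: [-0.1, 0.3, -0.5]
grasp_force: 20.0
position: [0.4764, 0.3401, -0.0008]
ft_force: [-0.7, -1.0, -0.4]
grasp_force: 20.0
```

```bash
m(){ sed -n '2p;4p;6p'; }; python3 -m handwheel '[[[-1,0,0,0.004,0],[-1,0,0,0,0]]]'|m;python3 -m handwheel '[[[-1,0,0,0.004,0],[-1,0,0,0,0]]]' |m
```

```text
position: [0.4764, 0.3401, -0.0023]
ft_force: [-0.2, 0.3, -1.5]
grasp_force: 20.0
position: [0.4764, 0.3401, -0.0039]
ft_force: [-0.1, 0.2, 0.2]
grasp_force: 20.0
```

```bash
m(){ sed -n '2p;4p;6p'; }; python3 -m handwheel '[[[-1,0,0,0.004,0],[-1,0,0,0,0]]]'|m;python3 -m handwheel '[[[-1,0,0,0.004,0],[-1,0,0,0,0]]]' |m
```

```text
position: [0.4764, 0.3401, -0.0055]
ft_force: [-0.1, 0.0, -1.4]
grasp_force: 20.0
position: [0.477, 0.3403, -0.0066]
ft_force: [-1.1, -0.7, 7.1]
grasp_force: 20.0
```

```bash
m(){ sed -n '2p;4,6p'; }; python3 -m handwheel '[[[-1,0,0,0,0],[-1,0,0,0,0]]]' 4|m;python3 -m handwheel '[[[-1,0,0,0.003,0],[-1,0,0,0,0]]]'|m;python3 -m handwheel '[[[-1,0,0,0.003,0],[-1,0,0,0,0]]]' |m
```

```text
position: [0.4769, 0.3403, -0.0066]
ft_force: [1.3, -0.9, 4.4]
gripper_width: 0.213
grasp_force: 4.0
position: [0.4771, 0.3403, -0.0078]
ft_force: [1.4, -0.2, 4.7]
gripper_width: 0.213
grasp_force: 4.0
position: [0.4771, 0.3403, -0.009]
ft_force: [2.5, -0.8, 4.8]
gripper_width: 0.21
grasp_force: 4.0
```

```bash
m(){ sed -n '2p;4,6p'; }; python3 -m handwheel '[[[-1,0,0,0.003,0],[-1,0,0,0,0]]]'|m
python3 - <<'E'
from h import *
c=cam("wrist");s=cam("scene");P=np.array(bot.read_state()["position"])+[0,0,.037]
def crop(c,w,h,k):
    x,y=proj(c,P)[0].astype(int);return cv2.resize(c["img"][y-h//2:y+h//2,x-w//2:x+w//2],(w*k,h*k),interpolation=cv2.INTER_CUBIC)
cv2.imwrite("pics/t1.png",np.hstack([crop(c,80,100,5),crop(s,50,62,8)[:500]])[:496]) if 0 else cv2.imwrite("pics/t1.png",np.hstack([crop(c,80,100,5),cv2.resize(crop(s,50,62,8),(400,500))]))
E
```

```text
position: [0.4772, 0.3403, -0.0102]
ft_force: [1.8, -0.4, 4.5]
gripper_width: 0.21
grasp_force: 4.0
```

View pics/t1.png

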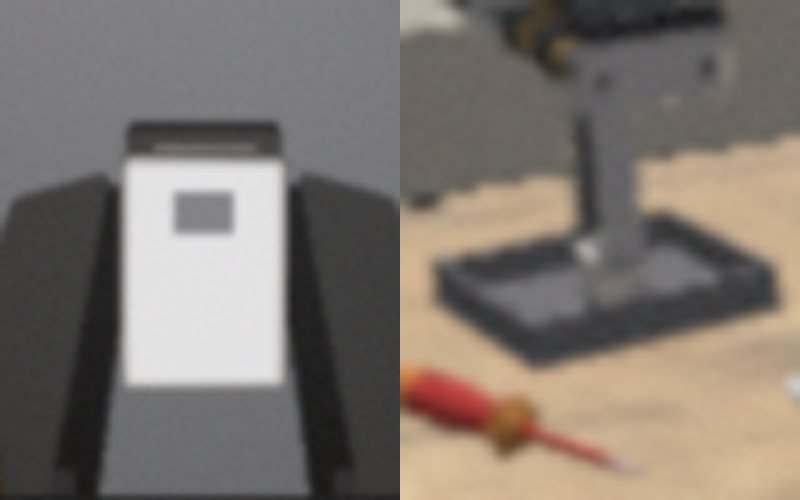

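Left, wrist crop: the relay is held between the pads, with its pale top at crop (124–284, 160–384) and its robot-side face showing at rows 122–160. Right, scene crop: the fingers with the relay are inside the tray. I work out how far it still leans.

Run:
```python
from h import *
c=cam("wrist");P=np.array(bot.read_state()["position"])+[0,0,.037]
x,y=proj(c,P)[0].astype(int)
px=np.array([[125,160],[284,160],[124,384],[284,384],[128,122],[279,122]],float)/5+[x-40,y-50]
h=.03 # object: x away from robot, y left
obj=np.array([[-14,-10,30],[-14,10,30],[14,-10,30],[14,10,30],[-14,-10,0],[-14,10,0]],float)/1e3
ok,r,t=cv2.solvePnP(obj,px,c["K"],c["D"])
e=cv2.projectPoints(obj,r,t,c["K"],c["D"])[0].reshape(-1,2)-px
F=np.diag([1,-1,-1.]);R=c["W"][:3,:3]@F@cv2.Rodrigues(r)[0];T=c["W"][:3,:3]@F@t[:,0]+c["W"][:3,3]
print(R,T,abs(e).max(),"lean deg",np.degrees(np.arctan2(R[0,2],R[2,2])))
```

```text
[[ 0.992  -0.0303 -0.1224]
 [ 0.0299  0.9995 -0.005 ]
 [ 0.1225  0.0013  0.9925]] [ 0.4848  0.3411 -0.007 ] 0.8673427766360078 lean deg -7.0317326391836446
```

```bash
m(){ sed -n '2p;4,6p'; }; python3 -m handwheel '[[[-1,0,0,0.004,0],[-1,0,0,0,0]]]' 3|m;python3 -m handwheel '[[[-1,0,0,0.004,0],[-1,0,0,0,0]]]'|m
cat > pr.py <<'E'
from h import *
c=cam("wrist");g=c["img"].min(2)
n,l,st,ce=cv2.connectedComponentsWithStats((g>130).astype(np.uint8));p=proj(c,np.array(bot.read_state()["position"])+[0,0,.045])[0]
k=[i for i in range(1,n) if 500<st[i,4]<5000 and np.linalg.norm(ce[i]-p)<50]
for i in k:print(st[i],ce[i],st[i,3]/st[i,2])
E
python3 pr.py
```

```text
position: [0.4765, 0.3402, -0.0122]
ft_force: [2.3, -0.9, 2.0]
gripper_width: 0.216
grasp_force: 3.0
position: [0.4763, 0.3402, -0.014]
ft_force: [2.2, 0.5, 1.8]
gripper_width: 0.212
grasp_force: 3.0
[ 303  227   34   46 1487] [319.0699 249.7155] 1.3529411764705883
```

```bash
m(){ sed -n '2p;4,6p'; }; python3 -m handwheel '[[[-1,0,0,0.003,0],[-1,0,0,0,0]]]' 3|m;python3 -m handwheel '[[[-1,0,0,0.003,0],[-1,0,0,0,0]]]'|m;python3 pr.py
```

```text
position: [0.4764, 0.3402, -0.0151]
ft_force: [1.3, -0.1, 2.2]
gripper_width: 0.209
grasp_force: 3.0
position: [0.4765, 0.3402, -0.0162]
ft_force: [2.2, -0.0, 2.1]
gripper_width: 0.209
grasp_force: 3.0
[ 303  231   34   46 1451] [319.1819 253.8318] 1.3529411764705883
```

```bash
m(){ sed -n '2p;4,6p'; }; python3 -m handwheel '[[[-0.3,0,0,0,0],[-0.3,0,0,0,0],[-0.3,0,0,0,0],[-0.3,0,0,0,0]]]'|m;python3 pr.py; python3 -m handwheel '[[[-0.3,0,0,-0.05,0],[-0.3,0,0,-0.1,0],[-0.3,0,0,-0.1,0],[-0.3,0,0,-0.1,0],[-0.3,0,0,-0.1,0]]]'|m
python3 - <<'E'
from h import *
c=cam("wrist");x,y=proj(c,[.48,.34,.034])[0].astype(int);print(x,y,onplane(c,[[x,y]],.034))
cv2.imwrite("pics/tray.png",cv2.resize(c["img"][max(0,y-60):y+60,x-90:x+90],None,fx=4,fy=4,interpolation=cv2.INTER_CUBIC))
E
python3 pr.py
```

```text
position: [0.4762, 0.3401, -0.0162]
ft_force: [-0.5, 0.1, 0.6]
gripper_width: 0.35
grasp_force: 0.0
[ 302  233   36   45 1471] [319.3644 255.3141] 1.25
position: [0.4761, 0.3398, 0.1659]
ft_force: [-0.1, -0.6, -0.5]
gripper_width: 0.349
grasp_force: 0.0
319 189 [[0.4795 0.3392 0.034 ]]
```

```bash
python3 -m handwheel '[[[-0.3,0,-0.09,-0.04,0],[-0.3,0,-0.09,-0.04,0],[-0.3,0,-0.09,-0.04,0],[-0.3,0,-0.09,-0.04,0],[-0.3,0,-0.09,-0.04,0]]]'|sed -n 2p;python3 -m handwheel '[[[0.3,0,-0.1,-0.02,0],[0.3,0,-0.1,-0.02,0],[0.3,0,-0.1,-0.02,0],[0.3,0,-0.1,-0.02,0],[0.3,0,-0.1,-0.02,0]]]'|sed -n 2p;python3 -m handwheel '[[[0.3,0,-0.1,0,0],[0.3,0,-0.1,0,0],[0.3,0,-0.1,0,0],[0.3,0,-0.1,0,0],[0.3,0,0,0,0]]]'|sed -n 2p;python3 -m handwheel '[[[0.3,0,0,0,0]]]'|sed -n 1,2p
python3 - <<'E'
from h import *
import pickle
c=cam("wrist");pickle.dump(c,open("c5.pkl","wb"))
a=c["img"];p=proj(c,[.475,-.22,.1])[0];print(p)
x,y=p.astype(int);b=cv2.resize(cv2.imread("pics/tray.png"),(300,200))
y0=max(0,y-90);x0=max(0,x-100)
o=np.zeros((600,800,3),np.uint8);z=cv2.resize(a[y0:y0+150,x0:x0+200],None,fx=4,fy=4,interpolation=cv2.INTER_CUBIC);o[:z.shape[0],:z.shape[1]]=z;o[:200,500:]=b
cv2.imwrite("pics/hold.png",o);print(x0,y0)
E
```

```text
position: [0.4817, 0.1585, 0.2444]
position: [0.4879, -0.0415, 0.2843]
position: [0.492, -0.2068, 0.2839]
clock: 16.8
position: [0.4929, -0.2015, 0.2835]
[305.4686 164.3082]
205 74
```

View pics/hold.png

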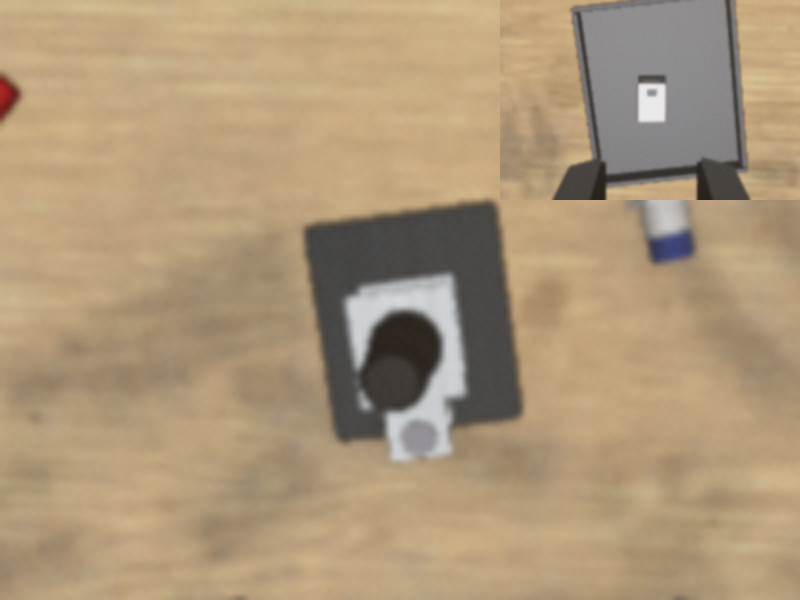

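Picture: the relay lies flat in the tray (inset, about (651,100)). The probe's handle end is at crop (392,382), its guard at about (405,345), and the foot is yawed by about 8°.

Run:
```python
from h import *
import pickle
c=pickle.load(open("c5.pkl","rb"));t=pickle.load(open("c0.pkl","rb"))["top"]
print(onplane(c,[[303,169.5]],.177),onplane(c,[[306.3,160.3]],.099))
print(onplane(c,np.array([[305,226],[495,203],[520,415],[340,440]])/4+[205,74],.006), onplane(c,np.array([[419,437]])/4+[205,74],.095))
print(onplane(t,[[355+(716-575)/6,190+112/6]],.179))
s=bot.read_state();print(s["position"],s["eef_rot"])
```

```text
[[ 0.471  -0.2193  0.177 ]] [[ 0.47   -0.2191  0.099 ]]
[[ 0.4356 -0.2619  0.006 ]
 [ 0.425  -0.1894  0.006 ]
 [ 0.5065 -0.1767  0.006 ]
 [ 0.5185 -0.2479  0.006 ]] [[ 0.5002 -0.2142  0.095 ]]
[[ 0.4608 -0.2058  0.179 ]]
[ 0.4933 -0.1997  0.2835] [[-0.9995 -0.0304 -0.0008]
 [-0.0304  0.9995 -0.    ]
 [ 0.0008  0.     -1.    ]]
```

```bash
python3 -m handwheel '[[[0.3,0.058,-0.047,0,0],[0.3,0,0,0.08,0],[0.3,0,0,0.08,0],[0.3,0,0,0,0],[0.3,0,0,0,0]]]'|sed -n '2p;4,6p'
```

```text
position: [0.4707, -0.2177, 0.2198]
ft_force: [1.2, -0.1, 0.6]
gripper_width: 0.652
grasp_force: 0.0
```

```bash
python3 -m handwheel '[[[0.3,0,-0.003,0.085,0],[0.3,0,0,0.085,0],[0.3,0,0,0.085,0],[0.3,0,0,0.085,0],[0.3,0,0,0,0]]]'|sed -n '2p;4,6p'
python3 -m handwheel '[[[-1,0,0,0,0],[-1,0,0,0,0],[-1,0,0,0,0],[-1,0,0,0,0],[-1,0,0,0,0]]]' 10|sed -n '2p;4,6p';python3 -m handwheel '[[[-1,0,0,0,0],[-1,0,0,0,0],[-1,0,0,0,0]]]' 10|sed -n '2p;4,6p'
```

```text
position: [0.4697, -0.2185, 0.0808]
ft_force: [-0.8, 1.6, -0.8]
gripper_width: 0.652
grasp_force: 0.0
position: [0.4718, -0.2203, 0.0853]
ft_force: [-0.3, 0.0, 0.0]
gripper_width: 0.332
grasp_force: 0.0
position: [0.4713, -0.2203, 0.0844]
ft_force: [-1.1, 1.4, 6.8]
gripper_width: 0.202
grasp_force: 10.0
```

```bash
python3 -m handwheel '[[[-1,0,0,-0.05,0],[-1,0,0,-0.05,0],[-1,0,0,0,0],[-1,0,0,0,0]]]'|sed -n '2p;4,6p'
python3 - <<'E'
from h import *
import pickle
s=cam("scene");pickle.dump(s,open("s4.pkl","wb"));w=cam("wrist");pickle.dump(w,open("w4.pkl","wb"));P=np.array([.471,-.22,.16])
print(proj(s,[P,P+[0,0,.059],P+[0,0,-.1]]),proj(w,[[.471,-.22,.219],[.448,-.22,.215]]))
x,y=proj(s,P)[0].astype(int);a=cv2.resize(s["img"][y-50:y+50,x-40:x+40],(400,500),interpolation=cv2.INTER_CUBIC)
x,y=proj(w,[.46,-.22,.219])[0].astype(int);b=cv2.resize(w["img"][y-75:y+50,x-50:x+50],(400,500),interpolation=cv2.INTER_CUBIC)
print(x,y)
cv2.imwrite("pics/g.png",np.hstack([a,b]))
E
```

```text
position: [0.4714, -0.2203, 0.1245]
ft_force: [0.2, 0.9, -1.6]
gripper_width: 0.201
grasp_force: 10.0
[[326.3025 192.2559]
 [326.282  168.4506]
 [326.3285 229.8219]] [[320.5165 289.3779]
 [322.2884 233.8304]]
321 264
```

View pics/g.png

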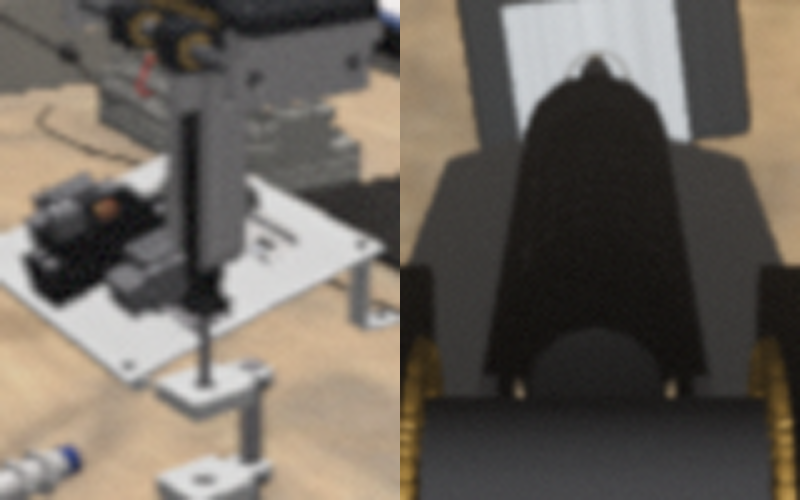

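Left: the probe hangs straight in the grip, lifted 40 mm, its stem still in the upper collar (crop (205,380)). Right: the wrist view shows the handle's end disc from crop row 328. I now lean the probe by 15° in the grip, using the collar as a stop.

```bash
python3 -m handwheel '[[[-1,0.015,0,0,0],[-1,0.015,0,0,0],[-1,0.015,0,0,0],[-1,0.015,0,0,0],[-1,0,0,0,0]]]'|sed -n '2p;4,6p'
python3 - <<'E'
from h import *
import pickle
w0=pickle.load(open("w4.pkl","rb"));w=cam("wrist");pickle.dump(w,open("w5.pkl","wb"))
for c in(w0,w):
    g=c["img"].max(2).astype(int);print(g[200:300,318:323].mean(1).astype(int))
E
```

```text
position: [0.4456, -0.2211, 0.1239]
ft_force: [-0.6, 0.7, -0.7]
gripper_width: 0.198
grasp_force: 10.0
[208 189 162 127  92  69  57  47  39  37  38  38  37  37  36  35  34  34
  35  34  33  33  32  33  33  34  33  32  33  31  31  32  31  31  29  31
  31  29  29  29  29  28  27  28  27  28  26  25  26  25  26  24  24  24
  23  23  23  21  23  22  22  21  23  21  22  21  21  20  20  21  23  34
  37  36  36  35  34  34  34  34  34  32  32  32  31  32  31  30  27  27
  27  30  33  36  38  41  44  47  49  52]
[ 70  82 128 182 202 205 206 205 206 206 206 206 204 192 153 103  76  96
 155 193 204 205 205 206 206 201 172 104  48  33  33  32  31  29  28  30
  31  29  30  29  30  29  29  28  27  26  26  26  25  26  26  23  25  23
  23  23  23  27  33  40  44  45  45  46  45  46  46  45  46  45  45  47
  47  46  46  46  46  46  46  47  46  45  47  46  45  45  45  42  33  27
  28  31  33  35  39  40  43  46  48  50]
```

```bash
cat > lean.py <<'E'
from h import *
from scipy.optimize import brentq
def row(xt,zt):
    c=bot_c; T=np.array(c["T_tool_cam"]);q=np.linalg.inv(T)@np.array([xt,0,zt,1]);
    return cv2.projectPoints(np.array([[q[0],-q[1],-q[2]]]),np.zeros(3),np.zeros(3),np.array([[c["fx"],0,c["cx"]],[0,c["fy"],c["cy"]],[0,0,1.]]),np.array(c["D"],float))[0][0,0,1]
bot_c=bot.camera("wrist")
g=np.array(bot_c["pixels"]).max(2).astype(float)[:,318:323].mean(1)
seg=g[215:285]; d=seg[4:]-seg[:-4]; ok=[i for i in range(len(d)) if seg[i]<32 and seg[i+4]<60]; i=max(ok,key=lambda i:d[i]); R=215+i+2
ze=-.0945
r=brentq(lambda r:row(r,ze)-270.5,-.03,.03)
print("edge row",R,"r",r)
for pz in(.045,.055,.065):
    f=lambda t:row(r*np.cos(t)+(-ze-pz)*np.sin(t),-pz-(-ze-pz)*np.cos(t)+r*np.sin(t))-R
    print(pz,np.degrees(brentq(f,-.3,.8)))
E
python3 lean.py
```

```text
edge row 258 r 0.00810619611747027
0.045 5.918696081347282
0.055 7.295648757841268
0.065 9.531279287044798
```

```bash
python3 -m handwheel '[[[-1,0.005,0,-0.02,0],[-1,0.005,0,-0.02,0],[-1,0.005,0,-0.02,0],[-1,0.005,0,-0.02,0],[-1,0.005,0,-0.02,0]]]'|sed -n '2p;4,6p'
python3 -m handwheel '[[[-1,0,0,-0.05,0],[-1,0.09,0,0,0],[-1,0,0.05,0,0],[-1,0,0,0,0],[-1,0,0,0,0]]]'|sed -n '2p;4,6p'
cat > sl.py <<'E'
from h import *
import pickle,sys
s0=pickle.load(open("c0.pkl","rb"))["scene"];s=cam("scene");st=bot.read_state();P=np.array(st["position"]);R=np.array(st["eef_rot"])
d=cv2.absdiff(s0["img"],s["img"]).max(2);y=int(proj(s,P+[0,0,.04])[0,1]);x=int(proj(s,P)[0,0])
yb=int(proj(s,P-[0,0,.09])[0,1])
n=R[:,1]
for r in range(y-4,yb+4):
    w=d[r,x-30:x+31].astype(float);w[w<22]=0
    if w.sum()>30:
        u=(w*np.arange(x-30,x+31)).sum()/w.sum();q=onplane(s,[[u,r]],n=n,p0=P)[0]-P
        print(r,round(u,2),int((w>0).sum()),np.round([-q@R[:,0]*1e3,q[2]*1e3],1))
E
python3 sl.py
```

```text
position: [0.4369, -0.2214, 0.1651]
ft_force: [-0.2, -0.4, -0.6]
gripper_width: 0.197
grasp_force: 10.0
position: [0.4005, -0.2021, 0.1848]
ft_force: [0.2, 0.6, -1.2]
gripper_width: 0.195
grasp_force: 10.0
164 294.61 17 [-0.9 51.2]
165 294.55 17 [-1.2 48.9]
166 294.51 17 [-1.4 46.6]
167 294.72 16 [-0.9 44.2]
168 294.98 16 [-0.4 41.8]
169 295.15 15 [-0.  39.3]
170 295.51 15 [ 0.8 36.8]
171 296.8 13 [ 3.9 33.9]
172 298.49 10 [ 8.1 30.8]
173 298.86 11 [ 8.9 28.3]
174 299.25 10 [ 9.8 25.7]
175 299.43 10 [10.2 23.2]
176 299.58 9 [10.5 20.8]
177 300.22 11 [12.  18.1]
178 300.63 11 [13.  15.5]
179 300.66 11 [13. 13.]
180 303.97 17 [21.4  9. ]
181 306.0 18 [26.6  5.6]
182 306.72 16 [28.5  2.8]
183 306.84 15 [28.7  0.2]
184 306.86 9 [28.7 -2.3]
185 306.12 7 [26.7 -4.4]
186 314.83 8 [ 49.8 -11.4]
187 318.78 7 [ 60.5 -16. ]
188 318.01 8 [ 58.4 -18.1]
189 316.02 8 [ 52.9 -19.6]
190 315.02 8 [ 50.2 -21.6]
191 315.17 8 [ 50.5 -24.2]
192 314.6 9 [ 48.9 -26.5]
193 312.75 7 [ 43.9 -28. ]
194 312.18 7 [ 42.3 -30.3]
195 312.01 7 [ 41.8 -32.7]
196 311.49 7 [ 40.3 -35. ]
197 313.38 6 [ 45.4 -38.6]
198 324.13 3 [ 75.1 -47.6]
199 313.96 6 [ 46.9 -44.2]
200 313.8 6 [ 46.4 -46.7]
201 315.48 7 [ 51.  -50.3]
202 318.64 7 [ 59.7 -54.8]
203 321.91 6 [ 68.8 -59.5]
204 323.91 4 [ 74.4 -63.4]
205 323.95 4 [ 74.6 -66.1]
206 324.03 4 [ 74.8 -68.9]
207 324.03 4 [ 74.8 -71.6]
208 323.92 4 [ 74.4 -74.2]
209 323.96 4 [ 74.5 -76.9]
210 323.97 4 [ 74.5 -79.6]
211 323.96 4 [ 74.5 -82.4]
212 324.04 4 [ 74.7 -85.1]
213 324.08 4 [ 74.8 -87.9]
214 324.05 4 [ 74.7 -90.6]
215 323.98 4 [ 74.5 -93.3]
216 323.64 5 [ 73.5 -95.8]
217 323.46 5 [ 73.  -98.5]
218 323.4 5 [  72.8 -101.2]
219 323.68 4 [  73.6 -104.1]
220 324.12 3 [  74.8 -107.2]
```

```bash
python3 -m handwheel '[[[-1,0,0.09,0,0],[-1,0,0.09,0,0],[-1,0,0,0,0],[-1,0,0,0,0]]]'|sed -n '2p'
sed -i 's/x-30:x+31/x-14:x+27/; s/np.arange(x-30,x+31)/np.arange(x-14,x+27)/' sl.py; python3 sl.py
```

```text
position: [0.3985, -0.1297, 0.1842]
156 278.87 5 [-7.8 53.5]
157 278.86 5 [-8. 51.]
158 278.64 4 [-8.7 48.7]
159 278.97 5 [-8.  46.1]
160 280.39 7 [-4.4 43. ]
161 283.42 11 [ 3.4 39.3]
162 283.5 12 [ 3.5 36.8]
163 284.41 13 [ 5.7 33.9]
164 285.36 11 [ 8.1 30.9]
165 285.72 10 [ 9.  28.3]
166 286.02 9 [ 9.6 25.6]
167 286.22 9 [10.1 23. ]
168 286.75 9 [11.3 20.2]
169 287.39 10 [12.9 17.4]
170 287.96 11 [14.3 14.5]
171 287.88 11 [14. 12.]
172 287.37 10 [12.5  9.7]
173 286.84 9 [11.   7.4]
174 286.89 8 [11.   4.8]
175 288.16 6 [14.3  1.6]
176 288.91 5 [16.2 -1.4]
177 289.31 4 [17.2 -4.2]
178 289.45 4 [17.4 -6.9]
179 289.66 4 [17.9 -9.6]
180 293.67 7 [ 28.8 -14.2]
181 299.06 8 [ 43.7 -19.7]
182 300.65 11 [ 48.1 -23.2]
183 301.03 11 [ 49.1 -26.1]
184 301.62 10 [ 50.6 -29.1]
185 301.95 8 [ 51.5 -32. ]
186 302.61 4 [ 53.3 -35.1]
192 293.57 2 [ 27.2 -46.3]
193 293.48 2 [ 26.9 -49. ]
```

```bash
python3 -m handwheel '[[[-1,-0.05,0.08,0,0],[-1,-0.05,0.08,0,0],[-1,-0.05,0.08,0,0],[-1,-0.05,0.08,0,0],[-1,-0.05,0.08,0,0]]]'|sed -n '2p';python3 -m handwheel '[[[-1,-0.05,0.08,0,0],[-1,-0.015,0.024,0,0],[-1,0,0,0,0],[-1,0,0,0,0]]]'|sed -n '1,6p';python3 lean.py;python3 -c "
import sl" | head -40
```

```text
position: [0.4943, 0.0329, 0.1839]
clock: 21.32
position: [0.5181, 0.0738, 0.1835]
eef_rot: [[-1.0, -0.031, -0.001], [-0.031, 1.0, -0.001], [0.001, -0.001, -1.0]]
ft_force: [0.5, -0.7, -0.4]
gripper_width: 0.197
grasp_force: 10.0
edge row 258 r 0.008106101342752543
0.045 5.918678619449738
0.055 7.295628311289896
0.065 9.531254586484023
134 292.55 11 [-1.2 52.8]
135 292.98 12 [ 0.2 49.6]
136 293.03 12 [ 0.2 46.6]
137 293.14 12 [ 0.4 43.5]
138 293.22 12 [ 0.6 40.4]
139 293.66 11 [ 1.9 37.2]
140 294.61 10 [ 5.  33.7]
141 296.13 5 [10. 30.]
142 296.15 5 [ 9.9 26.9]
143 296.48 6 [10.9 23.7]
144 296.7 6 [11.6 20.5]
145 297.34 6 [13.6 17.1]
146 297.5 6 [14.1 13.9]
147 297.2 7 [12.9 10.9]
148 297.03 7 [12.3  7.9]
149 296.53 4 [10.5  5. ]
152 298.61 2 [17.2 -5.5]
153 299.11 3 [18.8 -8.9]
154 299.56 2 [ 20.2 -12.3]
159 300.85 3 [ 24.2 -28.9]
160 300.95 3 [ 24.5 -32.2]
161 301.03 3 [ 24.6 -35.5]
162 301.08 3 [ 24.7 -38.7]
163 301.49 2 [ 26.  -42.2]
164 301.58 2 [ 26.2 -45.5]
180 309.81 5 [  54.3 -104. ]
181 309.44 9 [  52.9 -107.1]
```

```bash
sed -i 's/^print("edge row".*/lo,hi=seg[i],seg[i+4];R=215+i+np.interp((lo+hi)\/2,np.maximum.accumulate(seg[i:i+5]),range(5));print("edge row",R)/' lean.py
python3 -m handwheel '[[[-1,-0.013,0.0035,0.05,0],[-1,-0.013,0,0.05,0],[-1,-0.013,0,0.05,0],[-1,-0.007,0,0.025,0],[-1,0,0,0,0]]]'|sed -n '2p;4p';python3 -m handwheel '[[[-1,-0.005,0,0.02,0],[-1,-0.003,0,0.01,0],[-1,0,0,0,0]]]'|sed -n '2p;4p';python3 lean.py|head -1
```

```text
position: [0.5352, 0.0756, 0.1124]
ft_force: [-0.6, -0.4, -1.1]
position: [0.5393, 0.0769, 0.1019]
ft_force: [-0.1, 0.7, -1.3]
edge row 258.07894736842104
```

```bash
python3 -m handwheel '[[[-1,0.01,0,0.0027,0],[-1,0.01,0,0.0027,0],[-1,0,0,0,0]]]'|sed -n '2p;4p';python3 lean.py|head -1;python3 -m handwheel '[[[-1,0.005,0,0.0013,0],[-1,0,0,0,0]]]'|sed -n '2p;4p';python3 lean.py|head -1
```

```text
position: [0.5306, 0.0768, 0.1]
ft_force: [1.0, -0.6, 0.1]
edge row 257.9864864864865
position: [0.5293, 0.0768, 0.0995]
ft_force: [1.1, 0.8, -0.3]
edge row 257.3625
```

```bash
python3 -m handwheel '[[[-1,0.003,0,0.0008,0],[-1,0,0,0,0]]]'|sed -n '2p;4p';python3 lean.py|head -1;python3 -m handwheel '[[[-1,0.003,0,0.0008,0],[-1,0,0,0,0]]]'|sed -n '2p;4p';python3 lean.py|head -1
```

```text
position: [0.5281, 0.0767, 0.099]
ft_force: [2.0, -0.0, 1.2]
edge row 256.7361111111111
position: [0.5267, 0.0766, 0.0986]
ft_force: [1.4, 0.4, 0.7]
edge row 255.859375
```

```bash
python3 -m handwheel '[[[-1,-0.009,-0.0025,-0.0023,0],[-1,-0.0086,0,-0.0024,0],[-1,0,0,0,0]]]'|sed -n '2p;4p';python3 lean.py|head -1
cat > f.py <<'E'
from h import *
F=[]
for i in range(9):
    bot.camera("wrist");s=bot.read_state();F.append(s["ft_force"])
a=np.array([-.259,-.008,.966]);F=np.array(F);print("t",s["clock"],"pos",np.array(s["position"]),"F",F.mean(0),"axial",(F@a).mean(),"+-",(F@a).std()/3)
E
python3 f.py
```

```text
position: [0.5345, 0.0757, 0.1006]
ft_force: [-0.2, 0.2, -0.8]
edge row 255.92424242424244
t 23.8333 pos [0.5339 0.0759 0.1005] F [ 0.02    0.0075 -0.6855] axial -0.6674779639389823 +- 0.11387687385277269
```

```bash
python3 -m handwheel '[[[-1,-0.0045,0,0.0169,0],[-1,0,0,0,0],[-1,0,0,0,0]]]'|sed -n '2p';python3 f.py;python3 -m handwheel '[[[-1,-0.0013,0,0.0048,0],[-1,0,0,0,0]]]'|sed -n '2p';python3 f.py;python3 -m handwheel '[[[-1,-0.0013,0,0.0048,0],[-1,0,0,0,0]]]'|sed -n '2p';python3 f.py
```

```text
position: [0.5355, 0.0759, 0.0932]
t 24.5333 pos [0.5357 0.076  0.0938] F [ 0.0445 -0.2614 -0.8235] axial -0.8049000716877139 +- 0.23893838066971818
position: [0.5362, 0.0759, 0.0916]
t 25.15 pos [0.5362 0.076  0.0918] F [ 0.0598 -0.2965 -0.7912] axial -0.7774139828674976 +- 0.2108710594289284
position: [0.5368, 0.076, 0.0897]
t 25.7667 pos [0.5368 0.076  0.09  ] F [0.0565 0.2376 0.8726] axial 0.826379880304382 +- 0.10079320502273624
```

```bash
python3 -m handwheel '[[[-1,-0.0011,0,0.004,0],[-1,0,0,0,0]]]'|sed -n '2p';python3 f.py;python3 -m handwheel '[[[-1,-0.001,0,0.004,0],[-1,0,0,0,0]]]'|sed -n '2p';python3 f.py;python3 f.py;python3 lean.py|head -1
```

```text
position: [0.5372, 0.076, 0.0881]
t 26.3833 pos [0.5372 0.076  0.0883] F [0.0418 0.1564 0.8807] axial 0.8386539730627278 +- 0.12441106119942892
position: [0.5376, 0.076, 0.0865]
t 27.0 pos [0.5376 0.076  0.0867] F [-0.0971  0.1263  1.3908] axial 1.36768829089469 +- 0.10783174901845233
t 27.45 pos [0.5376 0.076  0.0867] F [-0.0327 -0.0765  1.1996] axial 1.1678937832517378 +- 0.18428637055075603
edge row 255.77941176470588
```

```bash
python3 sl.py | head -24; python3 -c "
from h import *
s=bot.read_state();print(s['clock'],s['gripper_width'],s['grasp_force'])"
```

```text
163 299.59 11 [ 0.6 55.2]
164 299.53 11 [ 0.2 52. ]
165 299.38 11 [-0.4 48.8]
166 299.16 12 [-1.3 45.7]
167 299.57 11 [ 0.1 42.2]
168 300.36 10 [ 2.7 38.4]
169 301.76 10 [ 7.5 34.3]
170 303.11 7 [12.2 30.2]
171 303.19 7 [12.4 26.8]
172 303.03 7 [11.7 23.6]
173 303.84 7 [14.5 19.8]
174 304.46 8 [16.7 16. ]
175 304.5 8 [16.7 12.7]
176 304.44 8 [16.4  9.3]
177 304.28 7 [15.7  6.1]
178 304.69 4 [17.1  2.4]
180 309.82 5 [35.6 -7.8]
181 309.67 8 [ 34.9 -11.1]
182 308.76 11 [ 31.5 -13.9]
183 307.71 11 [ 27.6 -16.6]
184 306.57 9 [ 23.4 -19.3]
185 306.07 6 [ 21.5 -22.4]
186 319.68 5 [ 72.  -35.7]
187 323.69 4 [ 87.4 -42.2]
27.55 0.1984500477583629 10.000053584662965
```

```bash
python3 -c "
from cell import bot
print(bot.finish_job())"
```

```text
the job is handed in; nothing more can be done
None
```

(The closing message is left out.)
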